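# Zero the torque checker and find the socket for its nut

## Robot

A 6-joint arm with a two-finger parallel gripper is mounted at the origin on the work surface. World frame = base frame: x ahead of the robot, y to its left, z up, the work surface at z = 0. Lengths are in m, angles in degrees, forces in N, time in s.
With the tool pointing down it reaches from about 0.275 to 0.975 m from the base axis. Payload 8.4 kg.
Tool frame: the origin (TCP) lies at the very end of the fingers, on their centre line; the grasp point (between the pads) lies 19 mm behind it; z points along the fingers, y is the line along which they close (so a half turn about z gives the same grasp; the last joint's range is limited). The gripper opens to 92 mm and grips with 3 to 60 N. Pads are 20 mm wide; open, the fingers measure 128 mm over their backs; the gripper's body (75 mm by 189 mm) begins 69 mm behind the grasp point.
Start: joints at [-76.742, 20.225, 93.587, -0, 66.188, -0.138], TCP at [0.145, -0.608, 0.215] pointing down, gripper open.
Joint ranges: [-150.9, 150.9], [-52.94, 120.26], [3.33, 152.33], [-74.26, 254.26], [0, 154.13], [-172.89, 172.89]. Speed limits (degrees/s): [127.2, 127.2, 159.86, 180, 180, 180].

## Interface

Orientations are given as a 3x3 rotation matrix whose columns are the frame's x, y, z axes.
In Python, from workcell import state, read_camera, camera_params, close_job, silhouettes gives the robot as it stands.
- The arm moves only by the tool send_rows, never from a script. Its argument "deltas" is a list of rows, each a list of 2 entries, a list of its own where there are three numbers: the shift along the world's x, y, z as a fraction of full scale, then the turn, a rotation vector about the world's x, y, z as a fraction of full scale. A call has 1 to 20 rows; each row shifts and turns the commanded pose from where the row before left it; what a row does not reach is not made up. Full scale, the value 1, is 0.1 m for a shift and 0.5 rad for a turn. A row lasts 1/10 s, in which the tool goes at most 50 mm and 8.59 degrees, less where a joint would pass 70% of its speed; a pose out of reach is approached as far as the arm can. A call with a number of a shift or a turn outside -1 to 1 is refused whole. A call with a gripper value outside its range is refused whole. "gripper" is the closure, from 0 (fully open) to 1 (shut), set as the call begins (left out, the last holds). The fingers move at their own pace and stop on an object; the grip force is fixed at half the most. Time passes only in rows, so rows that do not move let the fingers close. It gives the time, the measured TCP pose, the force and the opening at its end, in the units of the state.
- state(): the state, without advancing time (a new reading comes with each control period).
- read_camera(name): name is "side" or "top" or "wrist"; returns (picture, depth): 400x640x3 uint8, red, green, blue; 400x640 float32, m along the optical axis (not along the pixel's ray), 0 where there is no reading.
- camera_params(name): a dict with "fx", "fy", "cx", "cy" (pixels), "rvec" (rotation vector, rad) and "tvec" (3), from world to camera coordinates, as OpenCV has them. Camera axes: x right, y down, z forward; pixel columns grow to the right and rows downward; lengths in m; the calibration is good to about 2 mm. A picture is of the moment at which its call begins: read the wrist's pose just before it. camera_params takes no time and is no camera call; for the wrist camera it gives the pose at the moment of the call.
- close_job(): hands the job in, once; it reports no verdict.
Trained networks look in the newest picture that a camera, given by its name, has taken for a name from the list of things; names that differ only in an ending like _2 or _b are one class to them, and where a whole thing is asked for, a point or a joint stands for the part that bears it (a point fixed in the world has none). Each returns a list of dicts, best first, with "confidence" (0 to 1); they miss things now and then, are a little off and sometimes report something else, mostly with a low value. They report only what shows in the picture. A call takes as long as a camera call. They do not tell look-alikes from the thing itself.
- silhouettes(label, camera): "mask" (400x640 bool, what is visible of it) and "extent" ([left, top, width, height] in pixels, round what is visible of it).
The state is a dict: "time": time; "joint_positions": joint angles; "joint_vel": joint speeds; "effort": joint torques, N m; "tool_pos": TCP position; "ee_rot": TCP orientation; "ft_force": force on the tool from outside, world axes, zero at the start; "torque": the same for the moment, N m; "opening": finger opening in m.
Only numpy, scipy, OpenCV 4.12 (cv2) and the standard library are available. Lean on these libraries where they do the work, as an engineer would, in place of code of your own. Each camera call takes 0.05 s, during which the arm holds its last target. There are 200 camera calls.

## Task

Get the torque checker ready: first turn the black reset knob on its dial back (anticlockwise) until the red peak hand is on its zero stop. Then try the sockets on the hex nut until you find the one that fits, and finish while still holding that socket in the gripper, fully down over the nut. Sockets that do not fit must end up standing on the mat, open end down, and the tape roll, battery and screwdriver are to be left alone.

Things in the scene. Friction and masses are not known exactly. Their poses are not given: they have to be found in the camera images.
- checker: Torque checker: a blue steel box fixed to the bench, 120 mm (its x) by 290 mm (its y), top deck 45 mm above the bench. On the deck, 75 mm from the middle towards its -y end, the hex nut; 75 mm towards its +y end a white dial, 112 mm across, with the reset knob at its centre. Origin: centre of the underside on the bench, z up.
- nut_seat (a point): Point on the deck (45 mm above the bench) on the axis of the fixed brass hex nut; axes are the checker's. Nut 24 mm across flats, one pair of flats facing the checker's +y and -y, the others every 60 degrees. It stands 18 mm above the deck: 16 mm of hexagon, then a 2 mm round land 23.4 mm across as lead-in. The right socket goes down until its underside rests on the deck.
- peak_knob (a joint): Angle of the reset knob and the red peak hand fixed to it, rad: 0 is the zero stop (hand on the long green mark, pointing to the checker's +y), growing clockwise seen from above, up to 1.7. At the start 0.7 to 1.4. It turns with slight friction (0.04 N m), stays where it is left, and has a hard stop at 0.
- peak_knob_grip (a point): Point on the knob's axis at the height to grip, 78 mm above the bench. The knob's black grip bar is 12 mm thick, 40 mm long, 57 to 85 mm above the bench; the bar lies along the red hand, i.e. along this point's own y axis, which turns with the knob. Under it a round hub, 40 mm across, 49 to 57 mm above the bench.
- mat: Black rubber mat fixed to the bench, 130 mm (its x) by 330 mm (its y), 4 mm thick, on which the three sockets stand in a row along its y, about 100 mm apart. Origin: centre of the underside.
- socket_a: One of three look-alike steel deep sockets (a, b, c), 70 mm tall, about 0.2 kg, starting open end down on the mat. Round skirt, 38 mm across, 0 to 30 mm high, with a hexagonal opening 26 mm deep in its underside; above it a solid hexagonal shank, 24 mm across flats, 30 to 70 mm high, to grip by a pair of parallel flats. Origin: centre of the underside, z up to the shank.
- socket_b: Socket, outside the same as socket_a. On each socket the flats of shank and opening line up: one pair faces its own +y and -y, the others follow every 60 degrees. Only one of the three fits the nut: opening 26 mm across flats, so 1 mm play all round and about 9 degrees of turn.
- socket_c: Socket, outside the same as socket_a. The two sockets that do not fit have openings too small (20 and 17 mm across flats) and stop on top of the nut, their undersides 18 mm above the deck. Which of a, b, c fits cannot be seen from outside and is not told: try them.
- tape_roll: Bystander: a roll of paper tape lying flat, 100 mm across, 48 mm high. Origin: centre of the underside.
- battery: Bystander: a black and red tool battery, 75 x 115 mm, 63 mm high. Origin: centre of the underside.
- screwdriver: Bystander: a screwdriver with an orange handle, 200 mm long, lying on the bench beyond the mat, along its own x, about 30 mm high.
There are look-alikes about, which are no part of the job. What is shaped like the socket_c but pink is not meant. Leave any purple look-alike of the socket_b alone.

How it is judged:
By the outcome, as a careful person would: the job done as asked, in the order asked, and still so for the second after the job is handed in, while the arm keeps its last pose, push and grip.
It also fails if it takes over 72 s, if anything falls off the work surface, if the arm or the gripper's body presses on something with over 40 N, if the wrist force passes 120 N, or if a joint passes its speed limit or range.

## Working session

There is one attempt and no reset: what is moved stays moved. The work goes in short steps, Python scripts to look and compute and a tool call to move; the robot and the scene stay as the last step left them, time stands still between calls to the robot, and variables do not carry over. Pictures are saved under pics/ and viewed, on a budget of 10 in all, crops included, one or two more only if the job needs it, and the job is handed in when it is done.

Besides the shell and the picture viewer there is one more tool, called after "Emit:" as name([rows], argument=value, ...), one row to a line, values as JSON. send_rows: Moves the arm, as the interface text tells. Shift numbers are shares of 0.1 m and turn numbers shares of 0.5 rad, none past 1 either way. Its arguments: {"type":"object","properties":{"deltas":{"type":"array"},"gripper":{"type":"number"}},"required":["deltas"]}

```bash
ls; mkdir -p pics
cat > h.py <<'E'
import numpy as np,cv2
from workcell import *
def cam(n):
    p=camera_params(n);K=np.array([[p['fx'],0,p['cx']],[0,p['fy'],p['cy']],[0,0,1.]])
    R=cv2.Rodrigues(np.array(p['rvec'],float))[0];return K,R,np.array(p['tvec'],float).ravel()
def cloud(n,depth):
    K,R,t=cam(n);v,u=np.mgrid[:400,:640]
    P=np.stack([(u-K[0,2])/K[0,0]*depth,(v-K[1,2])/K[1,1]*depth,depth],-1)
    return (P-t)@R
def save(n,im): cv2.imwrite('pics/'+n,cv2.cvtColor(im,cv2.COLOR_RGB2BGR))
E
python3 - <<'E'
from h import *
print(state())
for n in('top','side'):
    im,d=read_camera(n);W=cloud(n,d);save(n+'0.png',im);np.savez(n+'0',im=im,d=d,W=W)
    for l in('socket_a','checker','peak_knob','mat','tape_roll','battery','screwdriver'):
        for s in silhouettes(l,n):
            m=s['mask']&(d>0);p=W[m]
            if len(p): print(n,l,round(s['confidence'],2),s['extent'],np.round(np.median(p,0),3),np.round(p.min(0),3),np.round(p.max(0),3),im[m].mean(0).astype(int))
E
```

```text
pics
{'time': 0.0, 'joint_positions': array([-7.67421160e+01,  2.02623278e+01,  9.36280804e+01, -1.08607655e-03,
        6.61874490e+01, -1.39309091e-01]), 'joint_vel': array([ 0.02618467,  0.02730055,  0.04379891, -0.06777498,  0.03333361,
        0.02512397]), 'effort': array([ 8.08989425e-04, -5.93837214e+01, -3.34214079e+01,  6.98339869e-02,
        2.34357925e-02, -1.23005480e-04]), 'tool_pos': array([ 0.14467618, -0.60752555,  0.21387286]), 'ee_rot': array([[ 9.72785452e-01,  2.31707480e-01, -3.28514262e-04],
       [ 2.31707713e-01, -9.72784558e-01,  1.31867158e-03],
       [-1.40275312e-05, -1.35890382e-03, -9.99999077e-01]]), 'ft_force': array([-0.2437916 , -0.14652491,  0.04122692]), 'torque': array([ 0.00782466, -0.02307484, -0.03404191]), 'opening': 0.09176106249855531}
top socket_a 0.55 [331.6, 229.5, 17.2, 14.5] [ 0.46  -0.092  0.07 ] [ 0.444 -0.108  0.03 ] [ 0.479 -0.076  0.077] [109 112 111]
top socket_a 0.55 [465.3, 221.6, 25.0, 14.7] [ 0.47  -0.415  0.039] [ 0.453 -0.459 -0.005] [ 0.488 -0.404  0.074] [100  74  78]
top socket_a 0.52 [373.0, 217.9, 15.2, 17.9] [ 0.48
[... 1859 characters left out ...]
0] [0.515 0.284 0.07 ] [0.497 0.269 0.002] [0.536 0.428 0.091] [87 73 64]
side mat 0.93 [260.8, 209.4, 66.0, 125.1] [ 0.482 -0.231  0.006] [ 0.389 -0.37  -0.002] [ 0.568 -0.02   0.079] [73 63 51]
side tape_roll 0.95 [371.3, 169.9, 38.4, 35.3] [0.73  0.029 0.037] [ 0.682 -0.008 -0.001] [0.78  0.095 0.054] [161 149 136]
side tape_roll 0.65 [354.5, 282.8, 90.7, 11.1] [ 0.768 -0.265  0.023] [ 0.63  -0.276  0.001] [ 0.825 -0.242  0.03 ] [202 123  54]
side battery 0.62 [377.8, 128.1, 37.4, 36.3] [0.75  0.183 0.048] [ 0.703  0.146 -0.   ] [0.809 0.338 0.069] [79 65 49]
side screwdriver 0.73 [355.6, 283.3, 89.5, 13.2] [ 0.762 -0.266  0.023] [ 0.628 -0.276  0.001] [ 0.825 -0.245  0.03 ] [201 125  60]
```

Run:
```python
from h import *
im=np.load('top0.npz')['im']
save('v1.png',cv2.resize(im[80:310,130:530],None,fx=2,fy=2,interpolation=cv2.INTER_CUBIC))
```

```text
(no output)
```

View pics/v1.png

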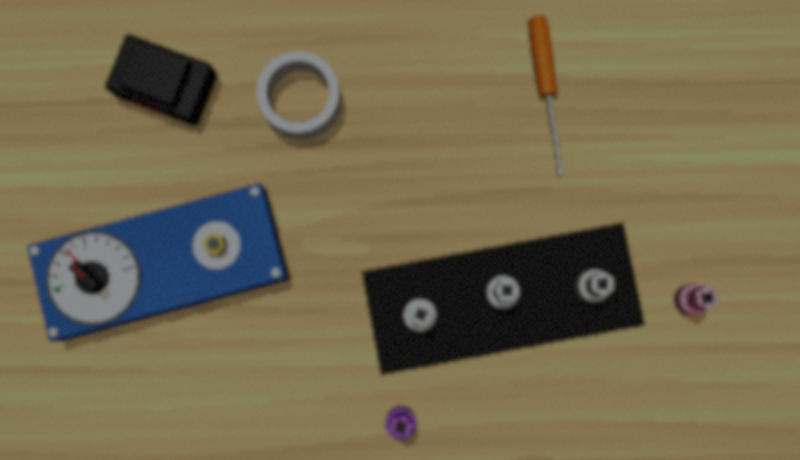

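Grey sockets on the mat at crop px (420,315), (503,292), (597,285) are the real ones. The pink one (697,298, off the mat) and the purple one (400,423) are look-alikes. The dial is at (93,277), with the hand pointing up-left.

Run:
```python
from h import *
for n in('top','side'):
    z=np.load(n+'0.npz');im=z['im'].astype(int);W=z['W']
    if n=='side':
        pass
    b=(im[...,2]>im[...,0]+25)&(abs(W[...,2]-.045)<.01)&(W[...,1]>.04)
    r=cv2.minAreaRect(W[b][:,:2].astype(np.float32)*1000);print(n,'blue',r,np.median(W[b][:,2]))
    m=(im[...,0]>im[...,1]+50)&(im[...,0]>im[...,2]+30)&(W[...,1]>.2)&(W[...,0]<.63)&(W[...,2]>.04)
    p=W[m]; print('red',len(p),np.round(p.mean(0),3),np.round(p.min(0),3),np.round(p.max(0),3))
    k=(im.max(-1)<70)&(W[...,2]>.07)&(W[...,1]>.2)&(W[...,0]<.63)&(W[...,2]<.1)
    p=W[k];print('knobtop',len(p),p.mean(0) if len(p) else 0, cv2.minAreaRect(p[:,:2].astype(np.float32)*1000) if len(p)>3 else 0)
    c=(im.max(-1)<50)&(abs(W[...,2]-.004)<.006)&(W[...,1]<0)
    print('mat',cv2.minAreaRect(W[c][:,:2].astype(np.float32)*1000))
K,R,t=cam('wrist');s=state();c=-R.T@t;E=np.array(s['ee_rot'])
print(K,'cam in tool',E.T@(c-s['tool_pos']),'\n',np.round(E.T@R.T,3))
```

```text
top blue ((532.0618896484375, 218.68270874023438), (117.2528305053711, 287.3369140625), 13.410036087036133) 0.044360633314745344
red 1 [0.516 0.295 0.085] [0.516 0.295 0.085] [0.516 0.295 0.085]
knobtop 89 [0.51271494 0.28842735 0.08254161] ((514.15185546875, 291.778564453125), (36.549747467041016, 12.709665298461914), 43.16899108886719)
mat ((478.0298767089844, -195.44615173339844), (124.54644775390625, 324.7494201660156), 8.925317764282227)
side blue ((344.9405517578125, 424.3782653808594), (230.57000732421875, 867.1357421875), 41.46519088745117) 0.047861654289061625
red 429 [0.037 0.776 0.061] [-0.071  0.289  0.04 ] [0.628 1.19  0.089]
knobtop 34 [0.41139096 0.45404214 0.07536748] ((313.5198974609375, 806.029296875), (379.0752868652344, 1070.2958984375), 39.16740798950195)
mat ((0.0, 0.0), (0.0, 0.0), 0.0)
[[328.69428326   0.         319.90033891]
 [  0.         328.69428326 200.54487498]
 [  0.           0.           1.        ]] cam in tool [ 0.08470474  0.00090315 -0.16919119] 
 [[ 0.    -0.956 -0.295]
 [ 1.     0.     0.   ]
 [-0.    -0.295  0.956]]
```

Emit:
send_rows([
  [[0.26, 0.32, 0], [0, 0, 0]],
  [[0.26, 0.32, 0], [0, 0, 0]],
  [[0.26, 0.32, 0], [0, 0, 0]],
  [[0.26, 0.32, 0], [0, 0, 0]],
  [[0.26, 0.32, 0], [0, 0, 0]],
  [[0.26, 0.32, 0], [0, 0, 0]],
  [[0.26, 0.32, 0], [0, 0, 0]],
  [[0.26, 0.32, 0], [0, 0, 0]],
  [[0.26, 0.32, 0], [0, 0, 0]],
  [[0.26, 0.32, 0], [0, 0, 0]],
  [[0.26, 0.32, 0], [0, 0, 0]],
  [[0.26, 0.32, 0], [0, 0, 0]],
  [[0.2, 0.32, 0], [0, 0, 0]],
  [[0, 0, 0], [0, 0, 0]],
  [[0, 0, 0], [0, 0, 0]],
])

```text
time: 2.3
tool_pos: [0.477, -0.1914, 0.2146]
ee_rot: [[0.972, 0.234, -0.0], [0.234, -0.972, -0.0], [-0.0, 0.0, -1.0]]
ft_force: [-0.6, -0.9, -0.5]
opening: 0.0918
```

Run:
```python
from h import *
print(state()['joint_vel'])
im,d=read_camera('wrist');W=cloud('wrist',d);save('w1.png',im);np.savez('w1',im=im,d=d,W=W)
for s in silhouettes('socket_a','wrist'):
    m=s['mask']&(d>0);t=m&(W[...,2]>.068)&(W[...,2]<.085);p=W[t]
    print(round(s['confidence'],2),s['extent'],im[m].mean(0).astype(int),len(p))
    if len(p)>20: print(np.round(p.mean(0),4),np.round(p.min(0),4),np.round(p.max(0),4))
save('w1c.png',cv2.resize(im[60:360,:],(800,375)))
```

```text
[-1.9929729  -0.2809165   0.49549314 -0.24786946  0.00671769 -0.29291647]
0.95 [399.5, 172.1, 48.0, 42.9] [133 132 127] 512
[ 0.4912 -0.3057  0.0729] [ 0.4778 -0.3191  0.068 ] [ 0.5041 -0.2944  0.075 ]
0.88 [205.6, 151.2, 50.0, 43.1] [139 138 133] 556
[ 0.4624 -0.097   0.0729] [ 0.4489 -0.1089  0.0681] [ 0.4754 -0.0844  0.0751]
0.73 [168.2, 243.1, 38.4, 40.9] [ 98  61 109] 30
[ 0.3402 -0.0614  0.069 ] [ 0.3339 -0.066   0.0681] [ 0.346  -0.0577  0.0703]
0.61 [310.5, 149.4, 32.3, 44.0] [148 148 142] 532
[ 0.4866 -0.1966  0.073 ] [ 0.4737 -0.2092  0.0682] [ 0.4984 -0.1836  0.0752]
0.55 [485.9, 205.8, 61.2, 50.6] [144  96 109] 408
[ 0.471  -0.4271  0.0692] [ 0.4584 -0.4403  0.068 ] [ 0.4839 -0.415   0.0711]
```

View pics/w1.png

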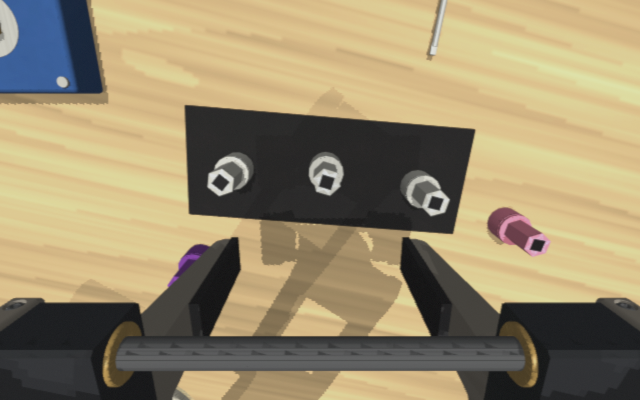

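The wrist view shows three grey sockets on the mat at px (220,180), (327,183), (435,202). Pink is at (535,243), off the mat, and purple is at (185,260). Next I fit the hexagonal shank angles.

```bash
cat >> h.py <<'E'
from scipy.optimize import minimize
def hexfit(W,im,c0,ztop,off=0.003):
    t=(abs(W[...,2]-ztop)<off)&(np.hypot(W[...,0]-c0[0],W[...,1]-c0[1])<.022)
    P=W[t][:,:2]; h=cv2.convexHull((P*1000).astype(np.float32))[:,0]/1000
    best=None
    for a0 in np.deg2rad(np.arange(0,60,5)):
        def f(x):
            a=x[2]+np.arange(6)*np.pi/3
            r=((h-x[:2])@np.stack([np.cos(a),np.sin(a)])).max(1)-x[3]
            return (r**2).sum()*1e6
        s=minimize(f,[*P.mean(0),a0,.012],method='Nelder-Mead',options=dict(xatol=1e-5,fatol=1e-5,maxiter=2000))
        if best is None or s.fun<best.fun: best=s
    x=best.x;return np.round(x[:2],4),round(np.rad2deg(x[2])%60,1),round(x[3],4),round(best.fun/len(h),3),len(P)
E
python3 - <<'E'
from h import *
z=np.load('w1.npz')
for c in((.4912,-.3057),(.4624,-.097),(.4866,-.1966)): print(c,hexfit(z['W'],z['im'],c,.0738))
E
```

```text
(0.4912, -0.3057) (array([ 0.4904, -0.3068]), np.float64(28.5), np.float64(0.0121), np.float64(0.052), 503)
(0.4624, -0.097) (array([ 0.4618, -0.0966]), np.float64(33.0), np.float64(0.012), np.float64(0.037), 532)
(0.4866, -0.1966) (array([ 0.4861, -0.1968]), np.float64(56.5), np.float64(0.0119), np.float64(0.037), 525)
```

Emit:
send_rows([
  [[0.03, 0.4, -0.02], [0, 0, 0.086]],
  [[0.03, 0.4, -0.02], [0, 0, 0.086]],
  [[0.03, 0.4, -0.02], [0, 0, 0.086]],
  [[0.03, 0.4, -0.02], [0, 0, 0.086]],
  [[0.03, 0.4, -0.02], [0, 0, 0.086]],
  [[0.03, 0.4, -0.02], [0, 0, 0.086]],
  [[0.03, 0.4, -0.02], [0, 0, 0.086]],
  [[0.03, 0.4, -0.02], [0, 0, 0.086]],
  [[0.03, 0.4, -0.02], [0, 0, 0.086]],
  [[0.03, 0.4, -0.02], [0, 0, 0.086]],
  [[0.03, 0.4, -0.02], [0, 0, 0.086]],
  [[0.04, 0.42, -0.02], [0, 0, 0.086]],
  [[0, 0, 0], [0, 0, 0]],
  [[0, 0, 0], [0, 0, 0]],
])

```text
time: 3.8
tool_pos: [0.5139, 0.2892, 0.1902]
ee_rot: [[0.732, 0.681, -0.001], [0.681, -0.732, -0.001], [-0.001, 0.0, -1.0]]
ft_force: [0.3, -0.2, -0.1]
opening: 0.0918
```

```bash
cat > kn.py <<'E'
from h import *
import sys
n=sys.argv[1]
im,d=read_camera('wrist');W=cloud('wrist',d);save(n+'.png',im);np.savez(n,im=im,d=d,W=W)
i=im.astype(int)
k=(i.max(-1)<90)&(W[...,2]>.08)&(W[...,2]<.09)&(np.hypot(W[...,0]-.5145,W[...,1]-.291)<.04)
p=W[k];print('bar',len(p),p.mean(0),cv2.minAreaRect((p[:,:2]*1000).astype(np.float32)))
q=(i[...,0]>i[...,1]+60)&(i[...,0]>i[...,2]+60)&(np.hypot(W[...,0]-.5145,W[...,1]-.291)<.06)
p=W[q];print('red',len(p),p.mean(0) if len(p) else 0)
if len(p): 
    v=cv2.fitLine((p[:,:2]*1000).astype(np.float32),cv2.DIST_L2,0,.01,.01).ravel();print(v,np.rad2deg(np.arctan2(v[1],v[0])))
b=(i[...,2]>i[...,0]+25)&(abs(W[...,2]-.045)<.006);p=W[b]
print('blue',cv2.minAreaRect((p[:,:2]*1000).astype(np.float32)))
t=(abs(W[...,2]-.0625)<.0025)&(np.hypot(W[...,0]-.549,W[...,1]-.146)<.02);print('nut',t.sum(),W[t].mean(0),cv2.minEnclosingCircle((W[t][:,:2]*1000).astype(np.float32)))
g=(i[...,1]>i[...,0]+30)&(i[...,1]>i[...,2]+15)&(np.hypot(W[...,0]-.5145,W[...,1]-.291)<.06);p=W[g]
print('green',len(p),p.mean(0))
E
python3 kn.py w2
```

```text
bar 513 [0.51734934 0.28925833 0.08380239] ((517.1815795898438, 288.9180908203125), (39.496883392333984, 11.508247375488281), 42.7863655090332)
red 141 [0.53370281 0.30365077 0.06414796]
[  0.73487073   0.6782072  533.7028     303.65076   ] 42.703705
blue ((534.982421875, 215.45968627929688), (118.60445404052734, 288.3538513183594), 13.3798246383667)
nut 296 [0.55497056 0.14405926 0.06224691] ((552.2898559570312, 142.80035400390625), 13.230897903442383)
green 40 [0.50693811 0.33026025 0.04696003]
```

View pics/w2.png

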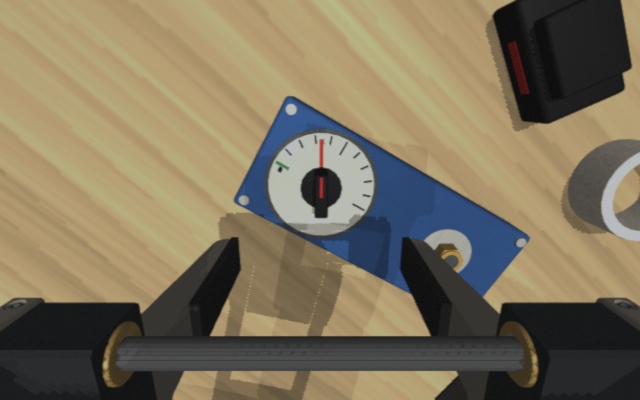

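Run:
```python
from h import *
for n in('top0','w1'):
    z=np.load(n+'.npz');W=z['W'];im=z['im'].astype(int)
    # rays intersected with plane via mask on colour
    c=((im.max(-1)<60)&(abs(W[...,2]-.004)<.008)&(np.hypot((W[...,0]-.478)/.09,(W[...,1]+.195)/.19)<1.3)).astype(np.uint8)
    c=cv2.morphologyEx(c,cv2.MORPH_OPEN,np.ones((3,3)))>0
    print(n,cv2.minAreaRect((W[c][:,:2]*1000).astype(np.float32)),np.median(W[c][:,2]))
z=np.load('w2.npz');print(hexfit(z['W'],z['im'],(.552,.143),.061,.003))
z=np.load('top0.npz')
for c in((.4904,-.3068),(.4618,-.0966),(.4861,-.1968)): print(hexfit(z['W'],z['im'],c,.0745,.006))
```

```text
top0 ((478.3512878417969, -195.0357666015625), (125.7560806274414, 325.56951904296875), 8.988483428955078) 0.0028551806323833164
w1 ((479.4709777832031, -200.2400665283203), (128.31057739257812, 327.1889343261719), 8.836394309997559) 0.0029964341199653416
(array([0.5512, 0.1435]), np.float64(43.3), np.float64(0.0123), np.float64(0.032), 322)
(array([ 0.4896, -0.3022]), np.float64(31.1), np.float64(0.0119), np.float64(0.122), 96)
(array([ 0.4608, -0.0921]), np.float64(32.7), np.float64(0.0115), np.float64(0.052), 94)
(array([ 0.4854, -0.1919]), np.float64(49.1), np.float64(0.0114), np.float64(0.2), 93)
```

```bash
sed -i 's/^def cloud(n,depth):/def cloud(n,depth,C=None):/; s/    K,R,t=cam(n);v,u/    K,R,t=C or cam(n);v,u/' h.py; sed -i "s/^im,d=read_camera('wrist');W=cloud('wrist',d)/print(state()['tool_pos'],state()['joint_vel']);C=cam('wrist');im,d=read_camera('wrist');W=cloud('wrist',d,C)/" kn.py; python3 kn.py w3; python3 kn.py w4|head -1
```

```text
[0.51382338 0.28848414 0.19033111] [-0.79926801 -0.58187569  0.57673178  0.09254576  0.07977624  0.15984637]
bar 517 [0.51700992 0.29001108 0.08372116] ((517.169921875, 290.2508544921875), (38.83958435058594, 11.573083877563477), 43.23092269897461)
red 173 [0.53348505 0.304258   0.06536959]
[  0.7310943   0.6822764 533.48505   304.258    ] 43.02179
blue ((535.0545043945312, 216.29327392578125), (118.71922302246094, 288.3471984863281), 13.454069137573242)
nut 303 [0.55512955 0.14491295 0.06211676] ((553.0900268554688, 144.45945739746094), 12.255231857299805)
green 40 [0.5069563  0.33131089 0.04683016]
[0.51385108 0.28819727 0.19046721] [-0.37614429 -0.39998786  0.11172658  0.16797577 -0.08760286  0.08541526]
```

Emit:
send_rows([
  [[0.02, 0.01, -0.3], [0, 0, 0]],
  [[0, 0, -0.3], [0, 0, 0]],
  [[0, 0, -0.3], [0, 0, 0]],
  [[0, 0, -0.25], [0, 0, 0]],
  [[0, 0, -0.13], [0, 0, 0]],
  [[0, 0, 0], [0, 0, 0]],
  [[0, 0, 0], [0, 0, 0]],
], gripper=0.5)

```text
time: 4.65
tool_pos: [0.5164, 0.2907, 0.0634]
ee_rot: [[0.732, 0.681, 0.001], [0.681, -0.732, 0.0], [0.001, 0.0, -1.0]]
ft_force: [1.4, -0.3, 0.2]
opening: 0.046
```

Emit:
send_rows([
  [[0, 0, 0], [0, 0, 0]],
  [[0, 0, 0], [0, 0, 0]],
  [[0, 0, 0], [0, 0, 0]],
  [[0, 0, 0], [0, 0, 0]],
  [[0, 0, 0], [0, 0, 0]],
  [[0, 0, 0], [0, 0, 0]],
], gripper=1)

```text
time: 5.25
tool_pos: [0.5164, 0.2907, 0.063]
ee_rot: [[0.732, 0.682, 0.001], [0.682, -0.732, -0.0], [0.001, 0.001, -1.0]]
ft_force: [2.6, -4.1, 4.6]
opening: 0.0118
```

Emit:
send_rows([
  [[0, 0, 0], [0, 0, 0.17]],
  [[0, 0, 0], [0, 0, 0.17]],
  [[0, 0, 0], [0, 0, 0.17]],
  [[0, 0, 0], [0, 0, 0.17]],
  [[0, 0, 0], [0, 0, 0.17]],
  [[0, 0, 0], [0, 0, 0.17]],
  [[0, 0, 0], [0, 0, 0.17]],
  [[0, 0, 0], [0, 0, 0.17]],
  [[0, 0, 0], [0, 0, 0.17]],
  [[0, 0, 0], [0, 0, 0.17]],
  [[0, 0, 0], [0, 0, 0.17]],
  [[0, 0, 0], [0, 0, 0.17]],
  [[0, 0, 0], [0, 0, 0.07]],
  [[0, 0, 0], [0, 0, 0]],
  [[0, 0, 0], [0, 0, 0]],
])

```text
time: 6.75
tool_pos: [0.5156, 0.2909, 0.063]
ee_rot: [[-0.232, 0.973, -0.0], [0.973, 0.232, -0.0], [-0.0, -0.0, -1.0]]
ft_force: [0.6, -2.4, 5.7]
opening: 0.012
```

```bash
python3 -c "
from h import *
s=state();print(s['torque'],s['ft_force'],np.rad2deg(np.arctan2(s['ee_rot'][1][0],s['ee_rot'][0][0])))"
```

```text
[-0.46191313  0.08114223 -0.00709668] [ 0.64994466 -2.43462764  5.71556796] 103.40943320348525
```

Emit:
send_rows([
  [[0, 0, 0], [0, 0, 0.04]],
  [[0, 0, 0], [0, 0, 0.04]],
  [[0, 0, 0], [0, 0, 0]],
  [[0, 0, 0], [0, 0, 0]],
])

```text
time: 7.15
tool_pos: [0.5156, 0.291, 0.063]
ee_rot: [[-0.27, 0.963, -0.0], [0.963, 0.27, 0.0], [0.0, -0.0, -1.0]]
ft_force: [-1.3, -1.9, 5.7]
opening: 0.012
```

```bash
python3 -c "
from h import *
s=state();print(s['torque'],s['ft_force'],np.rad2deg(np.arctan2(s['ee_rot'][1][0],s['ee_rot'][0][0])))"
```

```text
[-0.57016227  0.03685139 -0.52492549] [-1.2564646  -1.94131535  5.66853157] 105.63826439538916
```

Emit:
send_rows([
  [[0, 0, 0], [0, 0, 0]],
  [[0, 0, 0], [0, 0, 0]],
  [[0, 0, 0], [0, 0, 0]],
  [[0, 0, 0.15], [0, 0, 0]],
  [[0, 0, 0.35], [0, 0, 0]],
  [[0, 0, 0.4], [0, 0, 0]],
  [[0, 0, 0.4], [0, 0, 0]],
  [[0, 0, 0], [0, 0, 0]],
  [[0, 0, 0], [0, 0, 0]],
], gripper=0.3)

```text
time: 8.05
tool_pos: [0.5163, 0.2914, 0.1943]
ee_rot: [[-0.271, 0.963, 0.002], [0.963, 0.271, 0.001], [0.001, 0.003, -1.0]]
ft_force: [-0.3, 1.2, -0.1]
opening: 0.0639
```

```bash
python3 kn.py w5; python3 -c "
import cv2;i=cv2.imread('pics/w5.png');cv2.imwrite('pics/w5c.png',cv2.resize(i[60:300,180:480],None,fx=2.5,fy=2.5))"
```

```text
[0.51631727 0.29135273 0.19432742] [ 0.01368922  2.18878636  1.98649472 -0.1055733  -0.60406083  0.05145058]
bar 518 [0.51657683 0.28967633 0.08387623] ((516.7555541992188, 289.7961730957031), (11.60171127319336, 39.52280807495117), 15.378325462341309)
red 140 [0.51087749 0.31346365 0.06161207]
[ 2.3604722e-01 -9.7174156e-01  5.1087747e+02  3.1346365e+02] -76.346634
blue ((529.3192749023438, 235.2284698486328), (118.30140686035156, 250.95809936523438), 13.413561820983887)
nut 347 [0.55111397 0.14453364 0.06227306] ((551.2748413085938, 143.23715209960938), 13.702471733093262)
green 12 [0.5052931  0.33601562 0.04695586]
```

View pics/w5c.png

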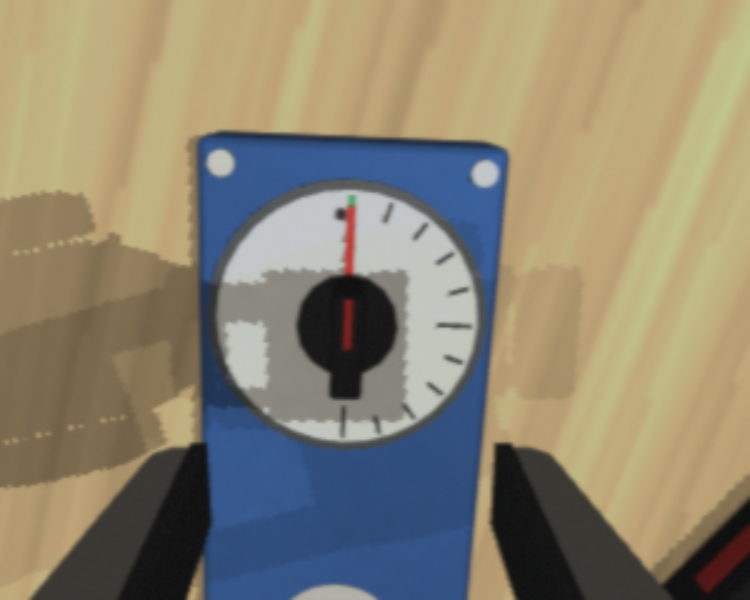

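Red hand lies on the green zero mark (crop 350,205), against the stop. Next, the first socket.

Emit:
send_rows([
  [[-0.054, -0.386, 0], [0, 0, -0.149]],
  [[-0.054, -0.386, 0], [0, 0, -0.149]],
  [[-0.054, -0.386, 0], [0, 0, -0.149]],
  [[-0.054, -0.386, 0], [0, 0, -0.149]],
  [[-0.054, -0.386, 0], [0, 0, -0.149]],
  [[-0.054, -0.386, 0], [0, 0, -0.149]],
  [[-0.054, -0.386, 0], [0, 0, -0.149]],
  [[-0.054, -0.386, 0], [0, 0, -0.149]],
  [[-0.054, -0.386, 0], [0, 0, -0.149]],
  [[-0.058, -0.386, 0], [0, 0, -0.149]],
  [[0, 0, 0], [0, 0, 0]],
  [[0, 0, 0], [0, 0, 0]],
  [[0, 0, 0], [0, 0, 0]],
  [[0, 0, 0], [0, 0, 0]],
])

```text
time: 9.5
tool_pos: [0.4613, -0.094, 0.1922]
ee_rot: [[0.452, 0.892, -0.001], [0.892, -0.452, 0.0], [-0.0, -0.001, -1.0]]
ft_force: [0.0, 0.1, 0.8]
opening: 0.0642
```

```bash
cat > so.py <<'E'
from h import *
import sys
n=sys.argv[1]
s=state();C=cam('wrist');im,d=read_camera('wrist');W=cloud('wrist',d,C);save(n+'.png',im);np.savez(n,im=im,d=d,W=W)
print(s['tool_pos'],np.rad2deg(np.arctan2(s['ee_rot'][1][0],s['ee_rot'][0][0])))
for c in((.49,-.3055),(.4615,-.0955),(.486,-.1955)):
    try: print(hexfit(W,im,c,.0738))
    except Exception as e: print(c,'no')
E
python3 so.py w6
```

```text
[ 0.46126774 -0.09396249  0.19216723] 63.115752904577285
(0.49, -0.3055) no
(array([ 0.4619, -0.0958]), np.float64(32.4), np.float64(0.0119), np.float64(0.051), 592)
(array([ 0.4866, -0.1964]), np.float64(53.6), np.float64(0.0119), np.float64(0.202), 16)
```

Emit:
send_rows([
  [[0, -0.01, -0.35], [0, 0, 0]],
  [[0, 0, -0.35], [0, 0, 0]],
  [[0, 0, -0.35], [0, 0, 0]],
  [[0, 0, -0.3], [0, 0, 0]],
  [[0, 0, -0.2], [0, 0, 0]],
  [[0, 0, 0], [0, 0, 0]],
  [[0, 0, 0], [0, 0, 0]],
])

```text
time: 10.25
tool_pos: [0.4615, -0.0954, 0.0378]
ee_rot: [[0.453, 0.892, -0.001], [0.892, -0.453, 0.0], [-0.0, -0.001, -1.0]]
ft_force: [0.9, -0.3, 0.9]
opening: 0.0644
```

Emit:
send_rows([
  [[0, 0, 0], [0, 0, 0]],
  [[0, 0, 0], [0, 0, 0]],
  [[0, 0, 0], [0, 0, 0]],
  [[0, 0, 0], [0, 0, 0]],
  [[0, 0, 0], [0, 0, 0]],
  [[0, 0, 0], [0, 0, 0]],
], gripper=1)

```text
time: 10.85
tool_pos: [0.4614, -0.096, 0.0377]
ee_rot: [[0.454, 0.891, 0.0], [0.891, -0.454, -0.0], [0.0, 0.0, -1.0]]
ft_force: [-1.3, -0.0, 2.0]
opening: 0.0246
```

Emit:
send_rows([
  [[0, 0, 0], [0, 0, 0]],
  [[0, 0, 0], [0, 0, 0]],
  [[0, 0, 0], [0, 0, 0]],
  [[0, 0, 0], [0, 0, -0.262]],
  [[0, 0, 0], [0, 0, -0.262]],
  [[0, 0, 0], [0, 0, -0.262]],
  [[0, 0, 0], [0, 0, -0.262]],
  [[0, 0, 0], [0, 0, -0.262]],
  [[0, 0, 0], [0, 0, -0.262]],
  [[0, 0, 0], [0, 0, -0.262]],
  [[0, 0, 0], [0, 0, -0.262]],
  [[0, 0, 0], [0, 0, 0]],
  [[0, 0, 0], [0, 0, 0]],
], gripper=0.5)

```text
time: 12.15
tool_pos: [0.4613, -0.096, 0.0375]
ee_rot: [[0.998, 0.056, -0.0], [0.056, -0.998, 0.0], [-0.0, -0.0, -1.0]]
ft_force: [-0.6, -0.0, -0.8]
opening: 0.0461
```

Emit:
send_rows([
  [[0, 0, 0], [0, 0, 0]],
  [[0, 0, 0], [0, 0, 0]],
  [[0, 0, 0], [0, 0, 0]],
  [[0, 0, 0], [0, 0, 0]],
  [[0, 0, 0], [0, 0, 0]],
  [[0, 0, 0], [0, 0, 0]],
], gripper=1)

```text
time: 12.75
tool_pos: [0.4614, -0.096, 0.0376]
ee_rot: [[0.999, 0.052, -0.0], [0.052, -0.999, -0.0], [-0.0, 0.0, -1.0]]
ft_force: [0.4, -0.1, -0.2]
opening: 0.0238
```

Emit:
send_rows([
  [[0, 0, 0.25], [0, 0, 0]],
  [[0, 0, 0.4], [0, 0, 0]],
  [[0, 0, 0.45], [0, 0, 0]],
  [[0.128, 0.344, 0], [0, 0, 0.052]],
  [[0.128, 0.344, 0], [0, 0, 0.052]],
  [[0.128, 0.344, 0], [0, 0, 0.052]],
  [[0.128, 0.344, 0], [0, 0, 0.052]],
  [[0.128, 0.344, 0], [0, 0, 0.052]],
  [[0.128, 0.344, 0], [0, 0, 0.052]],
  [[0.126, 0.343, 0], [0, 0, 0.052]],
  [[0, 0, 0], [0, 0, 0]],
  [[0, 0, 0], [0, 0, 0]],
  [[0, 0, 0], [0, 0, 0]],
])

```text
time: 14.05
tool_pos: [0.55, 0.1438, 0.1472]
ee_rot: [[0.973, 0.231, -0.001], [0.231, -0.973, -0.001], [-0.001, 0.0, -1.0]]
ft_force: [0.2, 0.0, -2.3]
opening: 0.0237
```

```bash
cat > nu.py <<'E'
from h import *
import sys
n=sys.argv[1]
s=state();C=cam('wrist');im,d=read_camera('wrist');W=cloud('wrist',d,C);save(n+'.png',im);np.savez(n,im=im,d=d,W=W)
print(s['tool_pos'],s['ft_force'],np.rad2deg(np.arctan2(s['ee_rot'][1][0],s['ee_rot'][0][0])),s['opening'])
i=im.astype(int)
k=(i.max(-1)<90)&(abs(W[...,2]-.084)<.004)&(np.hypot(W[...,0]-.516,W[...,1]-.29)<.03);p=W[k]
if len(p)>20: print('knob',cv2.minAreaRect((p[:,:2]*1000).astype(np.float32)))
save(n+'c.png',cv2.resize(im[100:320,200:440],None,fx=2.5,fy=2.5))
E
python3 nu.py w7
```

```text
[0.55000156 0.1437982  0.14722128] [ 0.23942304  0.04301881 -2.29394543] 13.371641121593935 0.023660523327443308
knob ((517.5519409179688, 288.7460632324219), (11.93724250793457, 39.11906433105469), 12.914840698242188)
```

View pics/w7.png

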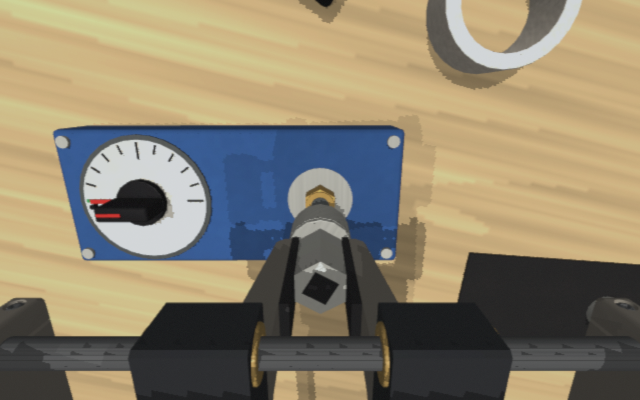

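The socket is held straight. Nut at px (320,193) lines up with the socket axis. Descending.

Emit:
send_rows([
  [[0.005, 0.005, -0.2], [0, 0, 0]],
  [[0, 0, -0.2], [0, 0, 0]],
  [[0, 0, -0.09], [0, 0, 0]],
  [[0, 0, 0], [0, 0, 0]],
  [[0, 0, 0], [0, 0, 0]],
  [[0, 0, -0.01], [0, 0, 0]],
  [[0, 0, -0.01], [0, 0, 0]],
  [[0, 0, -0.01], [0, 0, 0]],
  [[0, 0, -0.01], [0, 0, 0]],
  [[0, 0, 0], [0, 0, 0]],
])

```text
time: 15.1
tool_pos: [0.5513, 0.1452, 0.0946]
ee_rot: [[0.973, 0.232, 0.0], [0.232, -0.973, -0.0], [0.0, 0.0, -1.0]]
ft_force: [0.4, -1.0, -1.5]
opening: 0.0239
```

Emit:
send_rows([
  [[0, 0, -0.01], [0, 0, 0]],
  [[0, 0, -0.01], [0, 0, 0]],
  [[0, 0, -0.01], [0, 0, 0]],
  [[0, 0, 0], [0, 0, 0]],
])

```text
time: 15.5
tool_pos: [0.551, 0.1451, 0.0913]
ee_rot: [[0.973, 0.232, -0.001], [0.232, -0.973, -0.0], [-0.001, 0.0, -1.0]]
ft_force: [-0.9, -0.8, -1.7]
opening: 0.0237
```

Emit:
send_rows([
  [[0, 0, -0.02], [0, 0, 0]],
  [[0, 0, -0.02], [0, 0, 0]],
  [[0, 0, -0.02], [0, 0, 0]],
  [[0, 0, -0.02], [0, 0, 0]],
  [[0, 0, 0], [0, 0, 0]],
])

```text
time: 16.0
tool_pos: [0.551, 0.1451, 0.0831]
ee_rot: [[0.973, 0.232, -0.001], [0.232, -0.973, -0.0], [-0.001, 0.0, -1.0]]
ft_force: [-1.0, -2.1, -2.6]
opening: 0.0239
```

Emit:
send_rows([
  [[0, 0, -0.02], [0, 0, 0]],
  [[0, 0, -0.01], [0, 0, 0]],
  [[0, 0, -0.01], [0, 0, 0]],
  [[0, 0, 0], [0, 0, 0]],
  [[0, 0, 0], [0, 0, 0]],
])

```text
time: 16.5
tool_pos: [0.551, 0.1451, 0.0794]
ee_rot: [[0.973, 0.232, -0.001], [0.232, -0.973, -0.0], [-0.001, 0.0, -1.0]]
ft_force: [-1.6, -2.2, -2.6]
opening: 0.0238
```

Emit:
send_rows([
  [[0, 0, -0.01], [0, 0, 0]],
  [[0, 0, 0], [0, 0, 0]],
  [[0, 0, 0], [0, 0, 0]],
])

```text
time: 16.8
tool_pos: [0.5511, 0.1451, 0.0786]
ee_rot: [[0.973, 0.232, -0.0], [0.232, -0.973, -0.0], [-0.0, 0.0, -1.0]]
ft_force: [-3.9, -3.6, 0.4]
opening: 0.0237
```

Emit:
send_rows([
  [[0, 0, -0.005], [0, 0, 0]],
  [[0, 0, 0], [0, 0, 0]],
  [[0, 0, 0], [0, 0, 0]],
])

```text
time: 17.1
tool_pos: [0.5511, 0.1451, 0.0786]
ee_rot: [[0.973, 0.232, -0.0], [0.232, -0.973, -0.0], [-0.0, 0.0, -1.0]]
ft_force: [-4.4, -3.8, 5.6]
opening: 0.024
```

```bash
python3 nu.py w8
python3 - <<'E'
from h import *
C=cam('side');im,d=read_camera('side');save('s8.png',im)
a=cv2.resize(im[90:200,270:380],(580,580),interpolation=cv2.INTER_CUBIC)
save('s8c.png',a)
E
```

```text
[0.55113225 0.14508006 0.0785577 ] [-4.38399849 -3.82834785  5.62104176] 13.39551716367259 0.02404669812529158
knob ((517.8112182617188, 288.81103515625), (12.35348129272461, 40.07172393798828), 13.329920768737793)
```

View pics/w8.png

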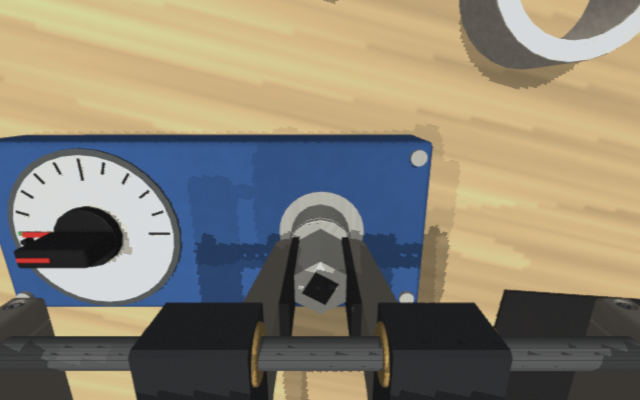

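View pics/s8c.png

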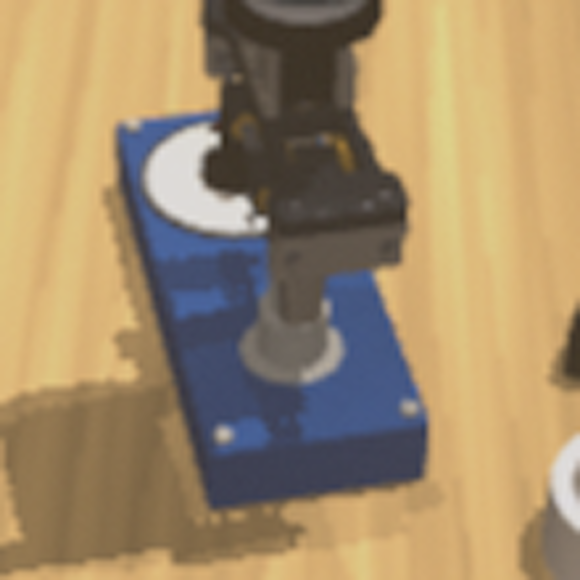

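The socket skirt sits flush on the white ring round the nut (wrist px (320,225), side crop (290,350)). The hand is still on zero and the other two sockets haven't been touched. Handing in.

```bash
python3 -c "
from h import *
print(close_job(),state()['ft_force'],state()['tool_pos'])"
```

```text
the job is handed in; nothing more can be done
the job is handed in; nothing more can be done
```

The torque checker is ready, and I handed the job in at about 17 s with the right socket held fully down over the nut.

- **Reset knob:** I turned it about 60° anticlockwise until it met the stop, where the resisting torque reached about 0.52 N m. The wrist camera then showed the red hand on the green mark. The grip bar still measured within about 0.1° of zero after the socket went on.
- **Sockets:** The first one I tried fits: the grey socket on the mat nearest the checker. It slid down the full 18 mm with almost no force and rested on the deck at the expected height, pressing lightly (about 6 N). The gripper was closed at 24 mm on its flats.
- **Everything else:** I never touched the other two grey sockets, the pink and purple look-alikes, the tape roll, the battery or the screwdriver.

**Disagreements:**
- The top and wrist cameras differed by 3 to 5 mm. I worked from values between the two and centred the socket by gripping it across two pairs of flats, and it went on cleanly.
- A sideways force of about 6 N remained on the seated socket.
- My final script failed to print the force and position after hand-in, so those figures are from just before it.

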